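Lock the sanding drum into its bayonet holder

TASK

Put the sanding drum away in its bayonet holder on the ski bench: lift it by its black knob, hang it in the ring with its two lugs through the keyholes, then twist it clockwise until the lugs drop fully home into the locking notches, and let go. Feel your way gently, never leaning hard on the ring, and leave the spray can, the wax and the screwdriver where they are.

Things in the scene. Friction and masses are not known exactly. Their poses are not given: they have to be found in the camera images.
- drum: Sanding drum cartridge, 0.3 to 0.5 kg, 128 mm high, upright on the bench at the start. Origin: centre of its underside, z up its axis. Brown abrasive drum, diameter 48 mm (4 mm chamfer at the foot), to 50 mm up; steel collar, diameter 52.4 mm, 50 to 88 mm; two brass lugs along its own +y and -y. The lugs are alike: a half turn makes no difference.
- drum_knob (a point): Where to grip the drum: on its axis, 112 mm above its underside, in the round black knob with a red band, diameter 34 mm, which runs from 88 to 128 mm.
- drum_lugs (a point): On the drum's axis at the height of the undersides of the two lugs, 60 mm above its underside. Lugs: 12 mm wide, 7 mm high (60 to 67 mm), tips 40 mm from the axis.
- holder: Fixed steel bayonet holder: base plate 150 (x) by 110 (y) by 8 mm, two posts at x = +41 and -41 mm carrying a blue ring, outer diameter 96 mm, bore 58 mm. Origin: on the bench under the ring's vertical axis. The ring does not turn in use; rubber mounts let it sink 1 mm per 6 N pressed on it. Over 40 N between drum and holder damages them.
- ring_top (a point): Ring axis at its top face, 98 mm above the bench. The aluminium top plate, 7 mm thick, has two opposite radial keyholes 18 mm wide, out to 42 mm radius, a yellow dash on the rim at each. They lie along the holder's y only roughly: the ring is clamped up to 0.3 rad either way from it, unmeasured (look, or feel). Lugs resting on this plate hold the drum's underside 38 mm above the bench.
- ring_ledge (a point): Ring axis at the ledge, 81 mm above the bench. Ledge and top plate form a track 10 mm high in which the lugs turn clockwise (seen from above); a stop blocks anticlockwise turning from the keyholes. With lugs on the ledge the drum's underside is 21 mm above the bench.
- notch_floor (a point): Ring axis at the floor of the locking notches, 75 mm above the bench. The notches, 18 mm wide and 6 mm deep in the ledge, lie 50 degrees (0.87 rad) clockwise of the keyholes, under red dots on the top plate, with a stop wall at the far side. Lugs home here: the drum's underside is 15 mm above the bench.
- spray: Bystander: upright yellow spray can, diameter 60 mm, 180 mm high. Origin: centre of its underside.
- wax: Bystander: green block of wax, 90 by 45 by 30 mm high. Origin: centre of its underside.
- driver: Bystander: screwdriver with red handle lying on the bench along its own x. Origin: under its middle.
Things that resemble listed ones, but are neither listed nor needed, are in the scene too. Leave any blue look-alike of the drum alone.

How it is judged:
On the way, in this order (a step that is already met when the one before it is completed fails the run):
1. the drum is lifted clear of the bench (height (world z) of drum above 0.05 m), for 0.1 s.
2. the drum is in the ring with its lugs through the keyholes, under the top plate (z of drum in the frame of holder below 0.0245 m and horizontal distance between drum and holder below 0.005 m), for 0.1 s.
At the end, for the whole second after the job is handed in: The drum hangs at rest in the ring, upright within 0.06 rad and within 5 mm of the ring's axis, its lugs down in the locking notches: its underside 12 to 17.5 mm above the bench (home is 15 mm), carried by the holder (z of drum in the frame of holder between 0.012 and 0.0175 m and horizontal distance between drum and holder below 0.005 m and angle between drum's own z axis and vertical below 0.06 rad and linear speed of drum below 0.02 m/s and contact force between drum and holder above 0.5 N); the robot touches nothing.
It fails at once if drum and holder pressed together with more than 40 N (contact force between drum and holder above 40 N).
It fails at once if spray can moved more than 20 mm or tipped over (distance of spray from where it was at the start of the episode above 0.02 m or angle between spray's own z axis and vertical above 0.4 rad).
It fails at once if wax moved more than 20 mm (distance of wax from where it was at the start of the episode above 0.02 m).
It fails at once if screwdriver moved more than 20 mm (distance of driver from where it was at the start of the episode above 0.02 m).
It also fails if it takes over 61 s, if anything falls off the work surface, if the arm or the gripper's body presses on something with over 40 N, if the wrist force passes 120 N, or if a joint passes its speed limit or range.

ROBOT

A 7-joint arm with a two-finger parallel gripper is mounted at the origin on the work surface. World frame = base frame: x ahead of the robot, y to its left, z up, the work surface at z = 0. Lengths are in m, angles in rad, forces in N, time in s.
With the tool pointing down it reaches from about 0.35 to 0.775 m from the base axis. Payload 3.1 kg.
Tool frame: the origin (TCP) lies between the finger pads; the fingertips stand env.finger_overhang ahead of it and the grasp point (between the pads) is the TCP (env.finger_overhang is the distance from the TCP to the fingertips, in m); z points along the fingers, y is the line along which they close (so a half turn about z gives the same grasp; the last joint's range is limited). The gripper opens to 85 mm and grips with 20 to 120 N. Pads are 22 mm wide; open, the fingers measure 114 mm over their backs; the gripper's body (76 mm by 85 mm) begins 54 mm behind the grasp point. The pads swing forward as they close: fully open they stand 13 mm farther back than shut.
Start: joints at [1.139, 0.311, 0.014, 1.512, -0.004, 1.319, -0.027], TCP at [0.209, -0.509, 0.25] pointing down, gripper open.
Joint ranges: [-2.7, 2.7], [-0.3, 1.91], [-1.27, 1.3], [0.12, 2.57], [-1.44, 4.58], [0.2, 2.03], [-3.05, 3.05]. Speed limits (rad/s): [2.79, 2.79, 3.14, 3.14, 3.14, 3.14, 3.14].

INTERFACE

Orientations are given as a rotation vector (axis times angle).
In Python, from cell import monitor, grab_frame, env, search_frame, pinpoint gives the robot as it stands. The module is installed in compiled form; this text tells all that it offers.
- The arm moves only by the tool jog_arm, never from a script. Its argument "targets" is a list that holds one entry, the list of rows, each a list of 7 numbers: the shift along the tool's x, y, z in cm, then the turn, a rotation vector about the tool's x, y, z in rad, then the opening, from 0 (shut) to 1 (fully open). In form: [[[dx, dy, dz, ax, ay, az, gripper], ...]]. A call has 1 to 10 rows; each row shifts and turns the commanded pose from where the row before left it, along the tool's axes as they then stand; what a row does not reach is not made up. A row lasts 1/10 s, in which the tool goes at most 50 mm and 8.59 degrees, less where a joint would pass 70% of its speed; a pose out of reach is approached as far as the arm can. A call is refused whole if a number of a shift passes 5 or a number of a turn 0.15, either way. A call with a gripper value outside its range is refused whole. The fingers move at their own pace and stop on an object; "grip_force" is the grip in N (left out, the last holds). Time passes only in rows, so rows that do not move let the fingers close. It gives the time, the measured TCP pose, the force, the opening and the grip force at its end, in the units of the state.
- monitor.get_obs(): the state, without advancing time (a new reading comes with each control period).
- grab_frame(name): name is "scene" or "top" or "wrist"; returns a dict with "img" (384x512x3 uint8, red, green, blue), "range_z" (384x512 float32, m along the optical axis (not along the pixel's ray), 0 where there is no reading), "intrinsics" (3x3 intrinsics, pixels), "distortion" ([k1, k2, p1, p2, k3] as OpenCV has them; the pictures are not rectified), "view" (4x4, takes a point from world to camera coordinates). Camera axes: x right, y down, z forward; pixel columns grow to the right and rows downward; lengths in m; the calibration is good to about 2 mm. A picture is of the moment at which its call begins.
- env.hand_in(): hands the job in; it is judged then, once.
Trained networks look in a picture, given as the dict that the camera call returned (one of the last four; its "shot" number tells which), for a name from the list of things; names that differ only in an ending like _2 or _b are one class to them, and where a whole thing is asked for, a point or a joint stands for the part that bears it (a point fixed in the world has none). Each returns a list of dicts, best first, with "score" (0 to 1); they miss things now and then, are a little off and sometimes report something else, mostly with a low value. They report only what shows in the picture. A call takes as long as a camera call. They do not tell look-alikes from the thing itself.
- search_frame(picture, query): "xy" ([column, row] in pixels, amid what is visible of it).
- pinpoint(picture, query): "xy" ([column, row] in pixels: a listed point, or the origin of a listed thing).
The state is a dict: "time": time; "joint_positions": joint angles; "joint_vel": joint speeds; "effort": joint torques, N m; "eef_pos": TCP position; "tcp_rot": TCP orientation; "wrist_force": force on the tool from outside, world axes, zero at the start; "ft_torque": the same for the moment, N m; "finger_gap": finger opening in m; "gripper_force": force on a finger pad.
Only numpy, scipy, OpenCV 4.12 (cv2) and the standard library are available. Lean on these libraries where they do the work, as an engineer would, in place of code of your own. Each camera call takes 0.05 s, during which the arm holds its last target. There are 200 camera calls.

## Working session

There is one attempt and no reset: what is moved stays moved. The work goes in short steps, Python scripts to look and compute and a tool call to move; the robot and the scene stay as the last step left them, time stands still between calls to the robot, and variables do not carry over. Pictures are saved under pics/ and viewed, at most 10 in all, crops included, and the job is handed in when it is done.

Besides the shell and the picture viewer there is one more tool, called as name(argument=value, ...), one argument or row to a line, values as JSON. jog_arm: Moves the arm, as the interface text tells. Its arguments: {"type":"object","properties":{"targets":{"type":"array","items":{"type":"array","items":{"type":"array","items":{"type":"number"}}}},"grip_force":{"type":"number"}},"required":["targets"]}

```bash
mkdir -p pics; cat > h.py <<'E'
import numpy as np, cv2
from cell import monitor, grab_frame, env, search_frame, pinpoint
def ray(f,xy):
    p=cv2.undistortPoints(np.array([[xy]],float),f["intrinsics"],np.array(f["distortion"],float))[0,0]
    V=np.array(f["view"]);R=V[:3,:3];t=V[:3,3]
    return -R.T@t, R.T@np.array([p[0],p[1],1.]),p
def at_z(f,xy,z):
    o,d,_=ray(f,xy); return o+d*(z-o[2])/d[2]
def depth_pt(f,xy):
    o,d,_=ray(f,xy); c,r=np.round(xy).astype(int); return o+d*float(np.median(f["range_z"][r-1:r+2,c-1:c+2]))
def proj(f,P):
    V=np.array(f["view"]);r,_=cv2.Rodrigues(V[:3,:3])
    return cv2.projectPoints(np.array(P,float).reshape(-1,1,3),r,V[:3,3],f["intrinsics"],np.array(f["distortion"],float))[0].reshape(-1,2)
def save(n,img): cv2.imwrite("pics/"+n,cv2.cvtColor(img,cv2.COLOR_RGB2BGR))
E
python3 - <<'E'
from h import *
np.set_printoptions(precision=4,suppress=True)
print(monitor.get_obs(),env.finger_overhang)
Z=dict(drum=0,drum_knob=.112,holder=0,ring_top=.098,spray=0,wax=0,driver=0)
ims=[]
for c in("scene","top"):
    f=grab_frame(c);ims.append(f["img"])
    for q,z in Z.items():
        for d in pinpoint(f,q)[:3]: print(c,q,np.array(d["xy"]),round(d["score"],2),at_z(f,d["xy"],z))
save("a.png",cv2.resize(np.vstack(ims),(400*2//2+50,600)) if 0 else np.hstack(ims)[:, :, :][:, ::1]) if 0 else None
save("scene.png",cv2.resize(ims[0],(800,600)));save("top.png",cv2.resize(ims[1],(800,600)))
E
```

```text
{'time': 0.0, 'joint_positions': array([ 1.1393,  0.3117,  0.014 ,  1.5131, -0.0044,  1.3192, -0.0272]), 'joint_vel': array([-0.0019, -0.0005,  0.0005,  0.0001, -0.0005, -0.0014, -0.0021]), 'effort': array([  0.    , -37.9917,   0.1457, -23.059 ,   0.0121,   0.0137,
        -0.    ]), 'eef_pos': array([ 0.2088, -0.5081,  0.2492]), 'tcp_rot': array([-3.0798, -0.6081,  0.0008]), 'wrist_force': array([-0.027 ,  0.6293, -0.2864]), 'ft_torque': array([ 0.0334,  0.0618, -0.0582]), 'gripper_force': 0.0, 'finger_gap': 0.08539417342592734} 0.019
scene drum [243.3 178. ] 0.96 [ 0.4298 -0.1222  0.    ]
scene drum [216.5 202. ] 0.62 [ 0.5585 -0.155   0.    ]
scene drum_knob [243.6 151.2] 0.82 [ 0.435  -0.1147  0.112 ]
scene drum_knob [212.2 173.7] 0.71 [ 0.5608 -0.1561  0.112 ]
scene holder [334.3 204.4] 0.64 [0.4451 0.176  0.    ]
scene holder [212.7 172. ] 0.45 [ 0.4373 -0.2276  0.    ]
scene ring_top [334.6 179.7] 0.6 [0.4506 0.164  0.098 ]
scene spray [231.9 259.6] 0.9 [ 0.7332 -0.0266  0.    ]
scene wax [408.2 236.2] 0.68 [0.4947 0.3901 0.    ]
scene driver [161.6 157.8] 0.67 [ 0.4305 -0.4267  0.    ]
scene driver [334.  186.6] 0.52 [0.3682 0.1585 0.    ]
top drum [307.2 204.8] 0.84 [ 0.5517 -0.1532  0.    ]
top drum [292.8 244.1] 0.66 [ 0.4362 -0.1104  0.    ]
top drum_knob [314.2 203.8] 0.95 [ 0.5463 -0.156   0.112 ]
top drum_knob [298.6 243.9] 0.83 [ 0.4399 -0.1139  0.112 ]
top holder [193.2 237.6] 0.55 [0.4528 0.1807 0.    ]
top ring_top [191.2 236.1] 0.7 [0.458  0.1718 0.098 ]
top spray [265.9 144.8] 0.73 [ 0.7309 -0.0304  0.    ]
top spray [194.1 236.1] 0.45 [0.4572 0.1782 0.    ]
top wax [122.8 226.2] 0.85 [0.4833 0.3909 0.    ]
top driver [408.9 252.3] 0.93 [ 0.4115 -0.4588  0.    ]
```

View pics/scene.png

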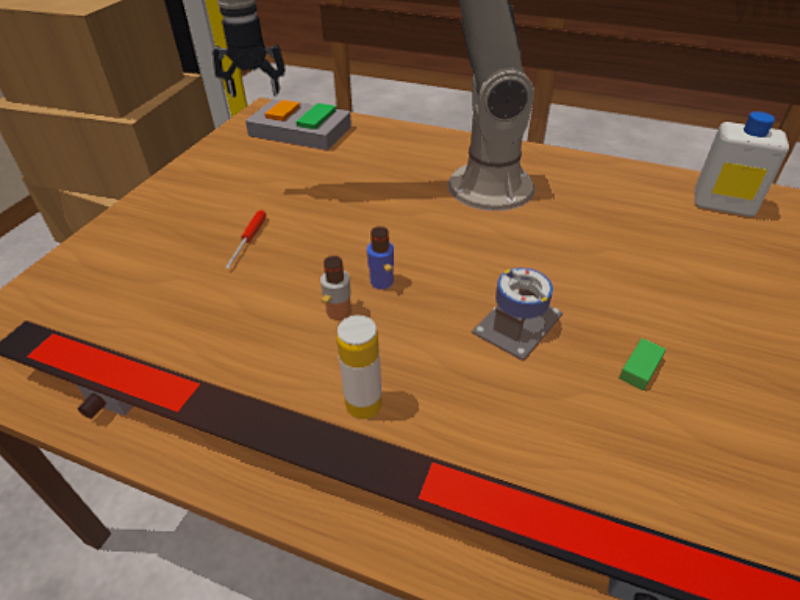

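View pics/top.png

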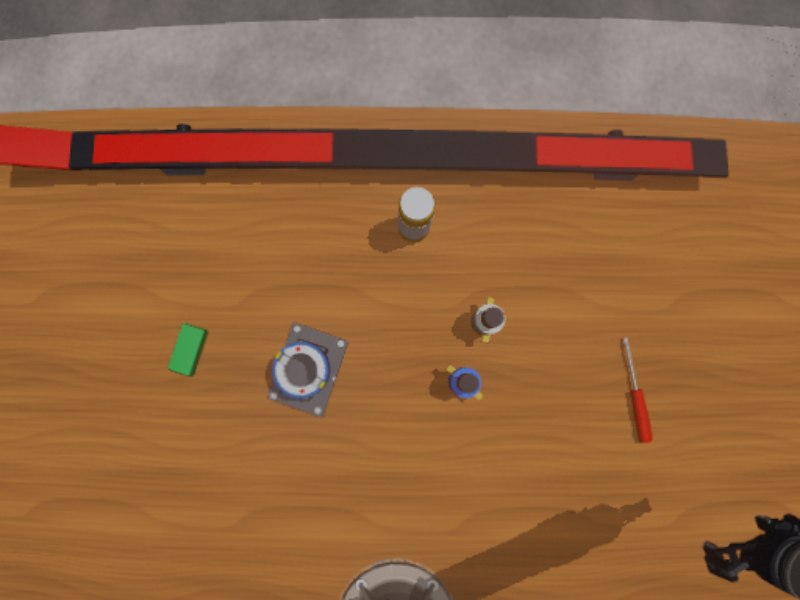

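The candidates, with pixels in the top view (800 px scale), are a steel and brown drum at (490,319) and a blue look-alike at (466,382). I choose the steel and brown one, at world (0.55, -0.155). The ring is at (300,370), its yellow dashes at (279,354) and (322,385), and its red dots at (298,348) and (302,391). I'll move over the drum and check it from close up.

jog_arm(
  targets=[
    [[4.0,-1.75,-0.4,0,0,0,1],[4.0,-1.75,-0.4,0,0,0,1],[4.0,-1.75,-0.4,0,0,0,1],[4.0,-1.75,-0.4,0,0,0,1],[4.0,-1.75,-0.4,0,0,0,1],[4.0,-1.75,-0.4,0,0,0,1],[4.0,-1.75,-0.4,0,0,0,1],[4.0,-1.75,-0.4,0,0,0,1],[4.0,-1.75,-0.4,0,0,0,1],[4.0,-1.75,-0.4,0,0,0,1]],
  ],
)

```text
time: 1.8
eef_pos: [0.5135, -0.1936, 0.2907]
tcp_rot: [3.082, 0.608, 0.001]
wrist_force: [0.6, 0.1, -0.3]
finger_gap: 0.085
gripper_force: 0.0
```

jog_arm(
  targets=[
    [[2.5,-1.1,0,0,0,0,1],[1,-0.5,0,0,0,0,1],[0,0,0,0,0,0,1],[0,0,0,0,0,0,1]],
  ],
)

```text
time: 2.2
eef_pos: [0.5377, -0.1688, 0.2901]
tcp_rot: [3.082, 0.604, -0.003]
wrist_force: [-0.3, 1.0, -1.0]
finger_gap: 0.0855
gripper_force: 0.0
```

```bash
cat >> h.py <<'E'
from scipy.spatial.transform import Rotation as Ro
np.set_printoptions(precision=4,suppress=True)
def delta(p,yaw=None):
    """cm shift in tool axes to world p; and az turn"""
    s=monitor.get_obs();R=Ro.from_rotvec(s["tcp_rot"]).as_matrix()
    print("tcp",s["eef_pos"],"toolx az",np.arctan2(R[1,0],R[0,0]),"tilt",np.arccos(-R[2,2]),"j",s["joint_positions"],"t",s["time"])
    print("shift cm",R.T@(np.array(p)-s["eef_pos"])*100)
E
python3 - <<'E'
from h import *
f=grab_frame("wrist")
for q,z in dict(drum_knob=.112,drum_lugs=.06,drum=0).items():
    for d in pinpoint(f,q)[:3]: print(q,np.array(d["xy"]),round(d["score"],2),at_z(f,d["xy"],z))
print(proj(f,[[.549,-.156,.128]]))
g=grab_frame("top")
for d in pinpoint(g,"drum_knob")[:3]: print(np.array(d["xy"]),at_z(g,d["xy"],.112))
delta((.549,-.156,.25))
save("w1.png",cv2.resize(f["img"],(800,600)))
np.savez("w1.npz",**{k:f[k] for k in("img","range_z","intrinsics","distortion","view")})
E
```

```text
drum_knob [184.1 233.4] 0.81 [ 0.4369 -0.1122  0.112 ]
drum_knob [252.1 162.4] 0.72 [ 0.5516 -0.1573  0.112 ]
drum_lugs [198.3 214. ] 0.92 [ 0.4442 -0.1169  0.06  ]
drum_lugs [253.4 155.7] 0.91 [ 0.551  -0.1583  0.06  ]
drum [204.4 203.2] 0.77 [ 0.4384 -0.116   0.    ]
drum [254.9 149.3] 0.62 [ 0.5516 -0.1597  0.    ]
[[249.8316 166.9485]]
[316.1 202.1] [ 0.5509 -0.1611  0.112 ]
[299.  246.1] [ 0.4341 -0.115   0.112 ]
tcp [ 0.5382 -0.168   0.2904] toolx az 0.3876289309238988 tilt 0.0006133180604467054 j [ 0.4654  0.3372 -0.2673  1.3889  0.089   1.4272 -0.9834] t 2.5
shift cm [ 1.4589 -0.7036  4.0422]
```

View pics/w1.png

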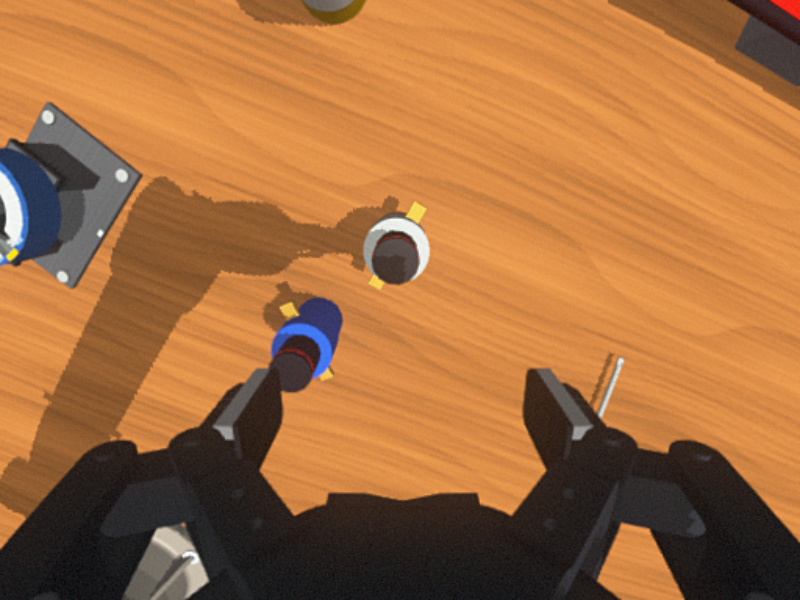

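The close-up confirms the choice. The steel-collared drum sits at (396,250) with lugs at (417,212) and (375,282). The blue look-alike is at (305,345) and the holder is to the left. Next I'll measure the axis and lug azimuth from the lug pixels and depth.

```bash
python3 - <<'E'
from h import *
f=dict(np.load("w1.npz"))
for a in((417,212),(375,282)):
    print(at_z(f,np.array(a)/1.5625,.067))
hsv=cv2.cvtColor(f["img"],cv2.COLOR_RGB2HSV)
m=cv2.inRange(hsv,(20,130,150),(35,255,255)); m[:, :215]=0; m[:,290:]=0; m[:120]=0; m[195:]=0
n,l,s,c=cv2.connectedComponentsWithStats(m)
pts=[]
for i in range(1,n):
    if s[i,4]>20:
        v,u=np.nonzero(l==i); P=np.mean([at_z(f,(a,b),.067) for a,b in zip(u,v)],0); pts.append(P); print(s[i],P, depth_pt(f,c[i]))
if len(pts)==2:
    d=pts[0]-pts[1]; print("mid",(pts[0]+pts[1])/2,"az",np.arctan2(d[1],d[0]),"len",np.linalg.norm(d))
# depth of knob top
V=f["view"];H,W=f["range_z"].shape
P=np.array([depth_pt(f,(u,v)) for v in range(135,190) for u in range(230,280)])
k=P[(P[:,2]>.12)&(P[:,2]<.135)];print("knob",len(k),k.mean(0),(k.max(0)+k.min(0))/2,k.max(0)-k.min(0))
k=P[(P[:,2]>.083)&(P[:,2]<.093)];print("collar",len(k),k.mean(0),(k.max(0)+k.min(0))/2,k.max(0)-k.min(0))
E
```

```text
[ 0.5825 -0.1643  0.067 ]
[ 0.5144 -0.1539  0.067 ]
[260 129  13  14 101] [ 0.5822 -0.1632  0.067 ] [ 0.582  -0.1633  0.0643]
[236 177  10   8  48] [ 0.5145 -0.1544  0.067 ] [ 0.5141 -0.1544  0.0652]
mid [ 0.5484 -0.1588  0.067 ] az -0.12928472977880973 len 0.06823821110311057
knob 746 [ 0.5503 -0.1586  0.126 ] [ 0.5498 -0.1588  0.1236] [0.0335 0.0335 0.0068]
collar 588 [ 0.558  -0.1563  0.0862] [ 0.55   -0.1589  0.0872] [0.0514 0.0521 0.008 ]
```

jog_arm(
  targets=[
    [[0.7,-0.2,2.0,0,0,0,1],[0.7,-0.2,2.0,0,0,0,1],[0,0,2.5,0,0,0,1],[0,0,2.5,0,0,0,1],[0,0,2.5,0,0,0,1],[0,0,2.2,0,0,0,1],[0,0,2.0,0,0,0,1],[0,0,1.5,0,0,0,1],[0,0,0.5,0,0,0,1],[0,0,0,0,0,0,1]],
  ],
)

```text
time: 3.5
eef_pos: [0.5496, -0.158, 0.1127]
tcp_rot: [-3.082, -0.608, 0.002]
wrist_force: [-0.0, -0.3, -0.1]
finger_gap: 0.0859
gripper_force: 0.0
```

jog_arm(
  targets=[
    [[0,0,0,0,0,0,0.8],[0,0,0,0,0,0,0.6],[0,0,0,0,0,0,0.4],[0,0,0,0,0,0,0.2],[0,0,0,0,0,0,0],[0,0,0,0,0,0,0],[0,0,0,0,0,0,0],[0,0,0,0,0,0,0]],
  ],
  grip_force=40,
)

```text
time: 4.3
eef_pos: [0.5509, -0.1579, 0.1142]
tcp_rot: [3.081, 0.608, 0.003]
wrist_force: [0.2, -0.9, 4.4]
finger_gap: 0.0331
gripper_force: 40.6
```

jog_arm(
  targets=[
    [[0,0,-0.5,0,0,0,0],[0,0,-1.5,0,0,0,0],[0,0,-2,0,0,0,0],[0,0,-2.5,0,0,0,0],[0,0,-2.5,0,0,0,0],[0,0,-2.5,0,0,0,0],[0,0,-2,0,0,0,0],[0,0,-1.5,0,0,0,0],[0,0,0,0,0,0,0],[0,0,0,0,0,0,0]],
  ],
)

```text
time: 5.3
eef_pos: [0.5492, -0.1575, 0.2616]
tcp_rot: [-3.081, -0.608, 0.005]
wrist_force: [-0.1, -0.1, -3.6]
finger_gap: 0.033
gripper_force: 40.6
```

```bash
python3 - <<'E'
from h import *
f=grab_frame("wrist"); t=grab_frame("top")
np.savez("w2.npz",**{k:f[k] for k in("img","range_z","intrinsics","distortion","view")})
np.savez("t2.npz",**{k:t[k] for k in("img","range_z","intrinsics","distortion","view")})
for n,g in(("w",f),("t",t)):
    for d in pinpoint(g,"ring_top")[:2]: print(n,d["xy"],d["score"],at_z(g,d["xy"],.098))
print(monitor.get_obs()["wrist_force"])
delta((.455,.172,.26))
c=proj(t,[[.455,.172,.098]])[0].astype(int)
a=t["img"][c[1]-45:c[1]+45,c[0]-45:c[0]+45]
save("c2.png",np.hstack([cv2.resize(a,(350,350),interpolation=3),cv2.resize(f["img"],(448,350))]))
E
```

```text
t [189.0, 238.4] 0.83 [0.4518 0.1776 0.098 ]
[-0.4704  0.6269 -4.441 ]
tcp [ 0.5493 -0.1576  0.2615] toolx az 0.38987642415092083 tilt 0.0035527964598508813 j [ 0.444   0.3678 -0.2718  1.418   0.0984  1.3727 -1.0111] t 5.5
shift cm [  3.8055 -34.0662   0.213 ]
```

View pics/c2.png

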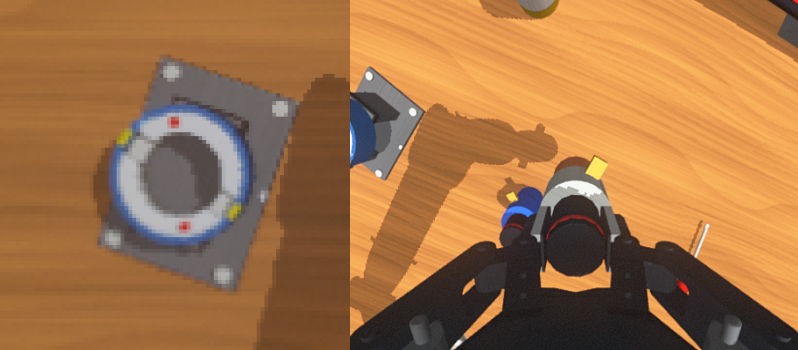

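```bash
cat >> h.py <<'E'
def ring(f,c0,lim=.065):
    hsv=cv2.cvtColor(f["img"],cv2.COLOR_RGB2HSV)
    c=proj(f,[list(c0)+[.098]])[0]; out={}
    for n,ms in dict(yellow=[((20,120,110),(36,255,255))],red=[((0,110,110),(8,255,255)),((172,110,110),(180,255,255))],blue=[((100,120,60),(125,255,255))]).items():
        m=sum(cv2.inRange(hsv,*a) for a in ms)
        v,u=np.nonzero(m)
        P=np.array([at_z(f,(a,b),.098) for a,b in zip(u,v)]) if len(u) else np.zeros((0,3))
        if len(P): P=P[np.hypot(P[:,0]-c0[0],P[:,1]-c0[1])<lim]
        out[n]=P
        if n!="blue":
            a=np.arctan2(P[:,1]-c0[1],P[:,0]-c0[0])
            lo,bs=0,[]
            if len(P)>3:
                k=cv2.kmeans(P[:,:2].astype(np.float32),2,None,(3,50,1e-6),5,0); print(n,len(P),"clusters",k[2].tolist(),"n",np.bincount(k[1].ravel()))
                d=k[2][0]-k[2][1]; print("  mid",k[2].mean(0),"az",np.arctan2(d[1],d[0])%np.pi,"len",np.hypot(*d))
    H=[ (u,v) for v in range(max(0,int(c[1])-110),min(384,int(c[1])+110)) for u in range(max(0,int(c[0])-110),min(512,int(c[0])+110)) if f["range_z"][v,u]>0]
    D=np.array([depth_pt(f,p) for p in H if 2<p[0]<509 and 2<p[1]<381]); q=D[(abs(D[:,2]-.098)<.006)&(np.hypot(D[:,0]-c0[0],D[:,1]-c0[1])<lim)]
    if len(q)>30:
        e=q[np.hypot(*(q[:,:2]-q[:,:2].mean(0)).T)>.035][:,:2].astype(np.float32)
        (cx,cy),r=cv2.minEnclosingCircle(q[:,:2].astype(np.float32)); print("top-plate depth",len(q),q.mean(0),"circ",cx,cy,r)
    return out
E
python3 - <<'E'
from h import *
ring(dict(np.load("t2.npz")),(.4518,.1776))
E
```

```text
yellow 16 clusters [[0.43213123083114624, 0.13164156675338745], [0.4827316105365753, 0.20970629155635834]] n [7 9]
  mid [0.4574 0.1707] az 0.9956982 len 0.093029566
red 8 clusters [[0.4934854507446289, 0.1747104972600937], [0.42198166251182556, 0.1671261042356491]] n [5 3]
  mid [0.4577 0.1709] az 0.105674684 len 0.0719049
top-plate depth 578 [0.4572 0.1696 0.0979] circ 0.4569740891456604 0.17088694870471954 0.04843718558549881
```

jog_arm(
  targets=[
    [[0,-1.5,0,0,0,0,0],[0,-3,0,0,0,0,0],[0,-3.5,0,0,0,0,0],[0,-3.5,0,0,0,0,0],[0,-3.5,0,0,0,0,0],[0,-3.5,0,0,0,0,0],[0,-3,0,0,0,0,0],[0,-2,0,0,0,0,0],[0,-1.2,0,0,0,0,0],[0,0,0,0,0,0,0]],
  ],
)

```text
time: 6.5
eef_pos: [0.4551, 0.0733, 0.2634]
tcp_rot: [-3.08, -0.616, 0.0]
wrist_force: [1.4, 0.6, -4.6]
finger_gap: 0.0327
gripper_force: 40.6
```

jog_arm(
  targets=[
    [[0,0,0,0,0,-0.06,0],[0,0,0,0,0,-0.13,0],[0,0,0,0,0,-0.13,0],[0,0,0,0,0,-0.13,0],[0,0,0,0,0,-0.13,0],[0,0,0,0,0,-0.13,0],[0,0,0,0,0,-0.13,0],[0,0,0,0,0,-0.13,0],[0,0,0,0,0,-0.1,0],[0,0,0,0,0,-0.04,0]],
  ],
)

```text
time: 7.5
eef_pos: [0.4569, 0.0687, 0.2631]
tcp_rot: [2.299, 2.14, -0.001]
wrist_force: [-0.9, 0.3, -4.4]
finger_gap: 0.033
gripper_force: 40.6
```

```bash
python3 - <<'E'
from h import *
f=grab_frame("wrist"); t=grab_frame("top")
np.savez("w3.npz",**{k:f[k] for k in("img","range_z","intrinsics","distortion","view")})
np.savez("t3.npz",**{k:t[k] for k in("img","range_z","intrinsics","distortion","view")})
for n,g in(("w",f),("t",t)):
    for d in pinpoint(g,"ring_top")[:2]: print(n,d["xy"],d["score"],at_z(g,d["xy"],.098))
    ring(g,(.4573,.1708))
delta((.4573,.1708,.26))
save("w3.png",cv2.resize(f["img"],(800,600)))
E
```

```text
w [251.4, 86.6] 0.95 [0.4589 0.1659 0.098 ]
yellow 116 clusters [[0.43311622738838196, 0.13057786226272583], [0.48250651359558105, 0.2070954442024231]] n [50 66]
  mid [0.4578 0.1688] az 0.99760795 len 0.091073275
red 81 clusters [[0.49330323934555054, 0.17369119822978973], [0.4220857620239258, 0.16436633467674255]] n [41 40]
  mid [0.4577 0.169 ] az 0.13019441 len 0.071825355
top-plate depth 4250 [0.458 0.171 0.096] circ 0.45795780420303345 0.1692664921283722 0.04907439649105072
tcp [0.4566 0.0695 0.2631] toolx az 1.4968631149296272 tilt 0.0005828513912407777 j [ 0.2736  0.1558 -0.5237  1.6979  0.0809  1.3096 -0.3397] t 7.7
shift cm [10.1051 -0.6808  0.306 ]
```

View pics/w3.png

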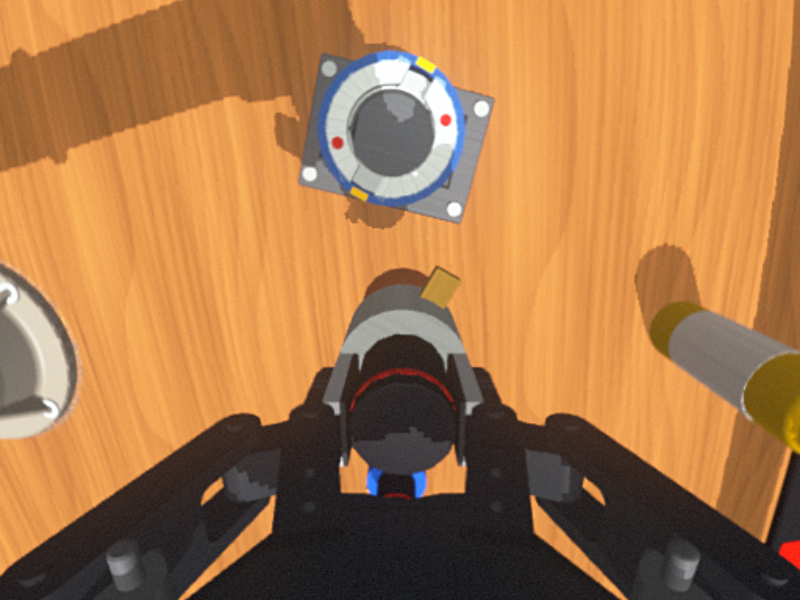

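```bash
python3 - <<'E'
from h import *
f=dict(np.load("w3.npz"));tcp=np.array([.4566,.0695,.2631])
hsv=cv2.cvtColor(f["img"],cv2.COLOR_RGB2HSV)
m=cv2.inRange(hsv,(14,110,90),(36,255,255));n=np.zeros_like(m);n[168:200,264:300]=m[168:200,264:300]
k,l,s,c=cv2.connectedComponentsWithStats(n);i=1+np.argmax(s[1:,4]);print(s[i],c[i],depth_pt(f,c[i]))
D=[]
for z in(.216,):
    v,u=np.nonzero(l==i);P=np.array([at_z(f,(a,b),z) for a,b in zip(u,v)])
    d=P.mean(0)-tcp;print(z,P.mean(0),"az",np.arctan2(d[1],d[0]),"r",np.hypot(*d[:2]))
v,u=np.nonzero(l==i);D=np.array([depth_pt(f,(a,b)) for a,b in zip(u,v)]);d=np.median(D,0)-tcp
print("depth med",np.median(D,0),np.percentile(D[:,2],[10,50,90]),np.arctan2(d[1],d[0]))
# collar rim, knob top
Q=np.array([depth_pt(f,(a,b)) for b in range(165,305,2) for a in range(215,310,2)]);Q=Q[np.hypot(*(Q[:,:2]-tcp[:2]).T)<.045]
print(np.histogram(Q[:,2],np.arange(.14,.31,.01)))
k=Q[(Q[:,2]>.228)&(Q[:,2]<.246)];print("collar top",len(k),k.min(0),k.max(0))
E
```

```text
[264 168  36  32 861] [285.1278 181.7631] [0.4785 0.095  0.2133]
0.216 [0.4783 0.0957 0.216 ] az 0.8797933901897381 r 0.03404691906525263
depth med [ 0.4809  0.0594 -0.0002] [-0.0021 -0.0002  0.214 ] -0.3952474952316314
(array([   0,   20,   25,   30,   19,   11,   45,  160,   81,  391,  116,
        194,  223, 1007,  145,   38]), array([0.14, 0.15, 0.16, 0.17, 0.18, 0.19, 0.2 , 0.21, 0.22, 0.23, 0.24,
       0.25, 0.26, 0.27, 0.28, 0.29, 0.3 ]))
collar top 476 [0.4337 0.0698 0.228 ] [0.4827 0.0924 0.2459]
```

```bash
cat >> h.py <<'E'
def lug(f,tcp,box,h=.114):
    zt=tcp[2]-h+.067; r0,r1,c0,c1=box
    P=np.array([depth_pt(f,(a,b)) for b in range(r0,r1) for a in range(c0,c1)])
    r=np.hypot(*(P[:,:2]-tcp[:2]).T); q=P[(abs(P[:,2]-zt)<.008)&(r>.028)&(r<.045)]
    d=q.mean(0)-tcp;print("lug n",len(q),q.mean(0),"az",np.arctan2(d[1],d[0]),"r",np.hypot(*d[:2]),"zexp",zt)
    # collar top ring
    zc=tcp[2]-h+.088;k=P[(abs(P[:,2]-zc)<.003)&(r<.035)]
    if len(k)>20:
        A=np.c_[2*k[:,:2],np.ones(len(k))]
        print("collar top n",len(k),"z",k[:,2].mean(),"min",k.min(0),"max",k.max(0))
E
python3 - <<'E'
from h import *
f=dict(np.load("w3.npz"));lug(f,np.array([.4566,.0695,.2631]),(160,300,215,310))
E
```

```text
lug n 315 [0.4771 0.0957 0.2133] az 0.9063017496919293 r 0.03322269505203788 zexp 0.21610000000000001
collar top n 1430 z 0.23517681210418123 min [0.4338 0.0695 0.2341] max [0.4833 0.0922 0.24  ]
```

```bash
cat >> h.py <<'E'
from scipy.optimize import least_squares
def collar(f,tcp,box,zc,r0=.0262,tol=.0025,angs=(10,170)):
    R0,R1,C0,C1=box
    P=np.array([depth_pt(f,(a,b)) for b in np.arange(R0,R1) for a in np.arange(C0,C1)])
    q=P[abs(P[:,2]-zc)<tol];q=q[np.hypot(*(q[:,:2]-tcp[:2]).T)<.036]
    A=np.c_[q[:,:2]-tcp[:2],np.ones(len(q))]; co=np.linalg.lstsq(A,q[:,2],rcond=None)[0]
    c=np.array(tcp[:2])
    for _ in range(6):
        d=q[:,:2]-c;a=np.degrees(np.arctan2(d[:,1],d[:,0]))%360;r=np.hypot(*d.T)
        e=[q[s][np.argmax(r[s]),:2] for k in range(0,360,6) if (k-angs[0])%360<angs[1]-angs[0] and (s:=(a>=k)&(a<k+6)).sum()>4]
        e=np.array(e);sol=least_squares(lambda x:np.hypot(*(e-x).T)-r0,c,loss="soft_l1",f_scale=.0005);c=sol.x
    print("collar n",len(q),"edge",len(e),"c",c,"res mm",1e3*np.sqrt(np.mean(sol.fun**2)),"slopes",co[:2],"z",co[2]);return c
E
python3 - <<'E'
from h import *
f=dict(np.load("w3.npz"));tcp=np.array([.4566,.0695,.2631])
for tol in(.0015,.0025): c=collar(f,tcp,(160,300,215,310),.2352,tol=tol)
print(np.arctan2(.0957-c[1],.4771-c[0]))
# knob top: z .251+.128-.. 
P=np.array([depth_pt(f,(a,b)) for b in range(200,310) for a in range(205,310)])
k=P[(abs(P[:,2]-.2752)<.004)&(np.hypot(*(P[:,:2]-tcp[:2]).T)<.03)];print("knob",len(k),k.min(0),k.max(0))
# ring same method: outer radius 48
r=collar(f,np.array([.4578,.169,.096]),(20,140,195,305),.096,r0=.048,tol=.003,angs=(0,360)) if 0 else None
E
```

```text
collar n 1355 edge 25 c [0.458 0.066] res mm 0.09134540007971381 slopes [-0.0005 -0.027 ] z 0.23529532098049138
collar n 1416 edge 25 c [0.458  0.0661] res mm 0.08483197643988254 slopes [-0.0015 -0.0406] z 0.23547332924324488
0.996576079781559
knob 3899 [0.4336 0.0492 0.2712] [0.4834 0.0833 0.2792]
```

jog_arm(
  targets=[
    [[1,-0.08,0,0,0,0,0],[2,-0.16,0,0,0,0,0],[2.5,-0.2,0,0,0,0,0],[2.5,-0.2,0,0,0,0,0],[1.5,-0.1,0,0,0,0,0],[0.76,-0.04,0.4,0,0,0,0],[0,0,1.0,0,0,0,0],[0,0,1.0,0,0,0,0],[0,0,1.0,0,0,0,0],[0,0,0,0,0,0,0]],
  ],
)

```text
time: 8.7
eef_pos: [0.4546, 0.1716, 0.2269]
tcp_rot: [-2.3, -2.138, 0.008]
wrist_force: [0.3, 0.4, -5.1]
finger_gap: 0.0332
gripper_force: 40.5
```

```bash
python3 - <<'E'
from h import *
f=grab_frame("wrist"); t=grab_frame("top")
np.savez("w4.npz",**{k:f[k] for k in("img","range_z","intrinsics","distortion","view")})
delta((.458,.172,.229))
tcp=monitor.get_obs()["eef_pos"]
c=collar(f,tcp,(160,300,215,310),tcp[2]-.0277);lug(f,np.r_[c,tcp[2]],(160,300,215,310),h=.1165)
ring(f,(.4578,.169))
save("w4.png",cv2.resize(f["img"],(640,480)))
E
```

```text
tcp [0.4558 0.1728 0.2288] toolx az 1.4984666076919473 tilt 0.0010949150424564872 j [ 0.0951  0.247  -0.5943  1.6936  0.145   1.2464 -0.6039] t 8.8
shift cm [-0.06    0.2264 -0.0215]
collar n 931 edge 24 c [0.4554 0.1682] res mm 0.2759664069187381 slopes [-0.0026 -0.0408] z 0.1997092573574872
lug n 382 [0.474  0.1973 0.1771] az 1.0038541586074285 r 0.03453949869140781 zexp 0.17928678058821418
collar top n 1433 z 0.19887297301048057 min [0.4315 0.1722 0.1973] max [0.4811 0.195  0.2033]
yellow 70 clusters [[0.4831891357898712, 0.20741425454616547], [0.479915052652359, 0.17151863873004913]] n [62  8]
  mid [0.4816 0.1895] az 1.4798368 len 0.036044624
red 367 clusters [[0.45247697830200195, 0.11586257070302963], [0.45582106709480286, 0.17750008404254913]] n [137 230]
  mid [0.4541 0.1467] az 1.5165954 len 0.06172816
top-plate depth 2861 [0.459 0.186 0.096] circ 0.45821136236190796 0.16872498393058777 0.0487302727997303
```

View pics/w4.png

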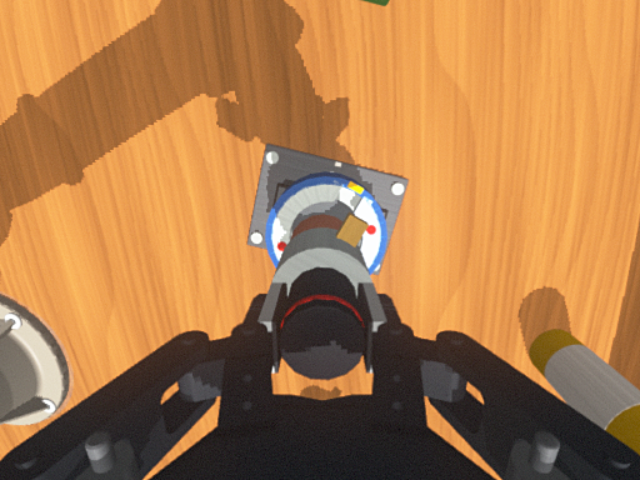

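```bash
python3 - <<'E'
from h import *
f=dict(np.load("w4.npz"));tcp=np.array([.455,.172,.227])
for z in(.1985,.1995):
    c=collar(f,tcp,(160,300,215,310),z,tol=.0015);lug(f,np.r_[c,.2268],(160,300,215,310),h=.1165)
c=collar(f,np.array([.458,.169,.098]),(130,230,190,330),.096,r0=.048,tol=.003,angs=(20,160)) if 0 else 0
P=np.array([depth_pt(f,(a,b)) for b in range(130,240) for a in range(190,330)])
q=P[(abs(P[:,2]-.096)<.002)];r=np.hypot(q[:,0]-.458,q[:,1]-.169);q=q[r<.06]
c=np.array([.458,.169])
for _ in range(6):
    d=q[:,:2]-c;a=np.degrees(np.arctan2(d[:,1],d[:,0]));rr=np.hypot(*d.T)
    e=np.array([q[s][np.argmax(rr[s]),:2] for k in range(-10,190,6) if (s:=(a>=k)&(a<k+6)).sum()>4])
    sol=least_squares(lambda x:np.hypot(*(e-x[:2]).T)-x[2],[*c,.048],loss="soft_l1",f_scale=.0005);c=sol.x[:2]
print("ring",sol.x,len(e),1e3*np.sqrt(np.mean(sol.fun**2)))
hsv=cv2.cvtColor(f["img"],cv2.COLOR_RGB2HSV)
for n,b in(("red",(178,188,292,302)),("red2",(190,202,219,231)),("yel",(145,156,276,292))):
    s=hsv[b[0]:b[1],b[2]:b[3]];m=(s[...,1]>120)&(s[...,2]>110)&(((s[...,0]<8)|(s[...,0]>172)) if n[0]=="r" else ((s[...,0]>20)&(s[...,0]<36)))
    v,u=np.nonzero(m);X=np.mean([at_z(f,(x+b[2],y+b[0]),.098) for x,y in zip(u,v)],0);print(n,len(u),X,np.arctan2(X[1]-c[1],X[0]-c[0]),np.hypot(*(X[:2]-c)))
E
```

```text
collar n 1346 edge 25 c [0.4556 0.1689] res mm 0.08869348933118354 slopes [-0.0048 -0.031 ] z 0.19911089888833436
lug n 372 [0.4742 0.1977 0.177 ] az 0.9992288856670384 r 0.034276392707285865 zexp 0.1773
collar top n 1448 z 0.19859884954614973 min [0.4315 0.1722 0.1953] max [0.4811 0.1951 0.2013]
collar n 1316 edge 25 c [0.4556 0.1687] res mm 0.11746896417437175 slopes [-0.0047 -0.0278] z 0.19913530721906045
lug n 375 [0.4741 0.1976 0.177 ] az 1.0020558902976142 r 0.03434669707585803 zexp 0.1773
collar top n 1448 z 0.19859884954614973 min [0.4315 0.1722 0.1953] max [0.4811 0.1951 0.2013]
ring [0.4582 0.1688 0.0482] 32 0.1757036043167294
red 37 [0.4936 0.1739 0.098 ] 0.14229250807002383 0.035706723298173086
red2 38 [0.4225 0.1654 0.098 ] -3.0452933357331307 0.03588875637241697
yel 58 [0.4834 0.2072 0.098 ] 0.9892921208045572 0.045895535349168466
```

jog_arm(
  targets=[
    [[0,0.25,0,0,0,0,0],[0,0,0.5,0,0,0,0],[0,0,1.0,0,0,0,0],[0,0,1.0,0,0,0,0],[0,0,1.0,0,0,0,0],[0,0,1.0,0,0,0,0],[0,0,0.8,0,0,0,0],[0,0,0.5,0,0,0,0],[0,0,0,0,0,0,0],[0,0,0,0,0,0,0]],
  ],
)

```text
time: 9.8
eef_pos: [0.4586, 0.1736, 0.1714]
tcp_rot: [2.299, 2.141, 0.001]
wrist_force: [0.3, -0.0, -4.0]
finger_gap: 0.0332
gripper_force: 40.7
```

```bash
python3 - <<'E'
from h import *
f=grab_frame("wrist")
np.savez("w5.npz",**{k:f[k] for k in("img","range_z","intrinsics","distortion","view")})
delta((.458,.172,.167))
s=monitor.get_obs();tcp=s["eef_pos"];print(s["wrist_force"],s["ft_torque"])
z=tcp[2]-.028
c=collar(f,tcp,(160,300,215,310),z,tol=.002);lug(f,np.r_[c,tcp[2]],(160,300,215,310),h=.1165)
P=np.array([depth_pt(f,(a,b)) for b in range(130,300) for a in range(170,345)])
q=P[(abs(P[:,2]-.096)<.002)];r=np.hypot(q[:,0]-.458,q[:,1]-.169);q=q[r<.06]
c=np.array([.458,.169])
for _ in range(6):
    d=q[:,:2]-c;a=np.degrees(np.arctan2(d[:,1],d[:,0]));rr=np.hypot(*d.T)
    e=np.array([q[s][np.argmax(rr[s]),:2] for k in range(-10,190,6) if (s:=(a>=k)&(a<k+6)).sum()>4])
    sol=least_squares(lambda x:np.hypot(*(e-x[:2]).T)-.0481,c,loss="soft_l1",f_scale=.0005);c=sol.x[:2]
print("ring",sol.x,len(e),1e3*np.sqrt(np.mean(sol.fun**2)))
save("w5.png",cv2.resize(f["img"][100:310,150:360],(600,600),interpolation=cv2.INTER_CUBIC))
E
```

```text
tcp [0.4587 0.1737 0.1717] toolx az 1.4999283922626565 tilt 0.0011029474564457676 j [ 0.0783  0.3046 -0.584   1.775   0.1853  1.1158 -0.637 ] t 9.85
shift cm [-0.1756 -0.062   0.4712]
[-0.4609 -1.0279 -3.8617] [ 0.0261  0.0046 -0.0022]
collar n 1393 edge 25 c [0.4596 0.171 ] res mm 0.0971607593026432 slopes [ 0.0017 -0.0303] z 0.14373838646524542
lug n 374 [0.4782 0.1998 0.1218] az 0.9984360531513202 r 0.03433217611933695 zexp 0.12221296442003092
collar top n 1467 z 0.14325468985199022 min [0.4355 0.1738 0.1402] max [0.485  0.1972 0.1462]
ring [0.4581 0.169 ] 32 0.2053889686825312
```

View pics/w5.png

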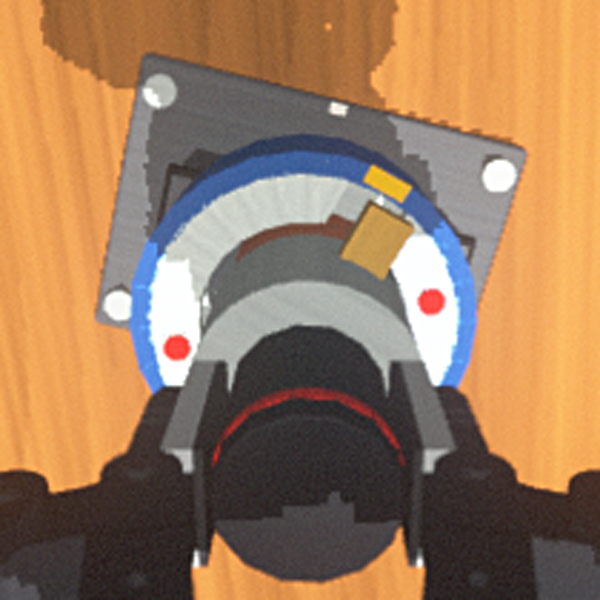

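jog_arm(
  targets=[
    [[-0.2,-0.13,0,0,0,0,0],[0,0,0.4,0,0,0,0],[0,0,0.4,0,0,0,0],[0,0,0,0,0,0,0],[0,0,0,0,0,0,0]],
  ],
)

```text
time: 10.35
eef_pos: [0.4567, 0.1715, 0.163]
tcp_rot: [-2.299, -2.141, 0.001]
wrist_force: [1.0, 0.1, -3.6]
finger_gap: 0.0329
gripper_force: 40.7
```

```bash
cat >> h.py <<'E'
def check():
    f=grab_frame("wrist");delta((.458,.171,.15));s=monitor.get_obs();tcp=s["eef_pos"];print("F",s["wrist_force"],s["ft_torque"])
    c=collar(f,tcp,(160,300,215,310),tcp[2]-.028,tol=.002);lug(f,np.r_[c,tcp[2]],(160,300,215,310),h=.1165)
    P=np.array([depth_pt(f,(a,b)) for b in range(110,300) for a in range(165,350)])
    q=P[(abs(P[:,2]-.096)<.002)];r=np.hypot(q[:,0]-.458,q[:,1]-.169);q=q[r<.06];g=np.array([.458,.169])
    for _ in range(6):
        d=q[:,:2]-g;a=np.degrees(np.arctan2(d[:,1],d[:,0]));rr=np.hypot(*d.T)
        e=np.array([q[k_][np.argmax(rr[k_]),:2] for k in range(-10,190,6) if (k_:=(a>=k)&(a<k+6)).sum()>4])
        sol=least_squares(lambda x:np.hypot(*(e-x[:2]).T)-.0481,g,loss="soft_l1",f_scale=.0005);g=sol.x[:2]
    R=Ro.from_rotvec(s["tcp_rot"]).as_matrix()
    print("ring",g,"res",1e3*np.sqrt(np.mean(sol.fun**2)),"n",len(q),"tool shift cm",R.T@np.r_[g-c,0]*100);return f
E
python3 -c "
from h import *
check();check()"
```

```text
tcp [0.4569 0.1716 0.1632] toolx az 1.4998660934238401 tilt 0.00012651013286655994 j [ 0.0796  0.3094 -0.5819  1.7919  0.1892  1.0961 -0.6384] t 10.4
shift cm [-0.0535  0.1146  1.3235]
F [-0.0032  0.7982 -3.4894] [ 0.0107 -0.0135  0.0172]
collar n 1399 edge 25 c [0.4578 0.1689] res mm 0.10825923087983427 slopes [-0.0018 -0.022 ] z 0.13522057949473032
lug n 374 [0.4764 0.1977 0.1132] az 0.9988166468690544 r 0.034323526774323994 zexp 0.11373537992832088
collar top n 1458 z 0.13483977936838465 min [0.4335 0.1721 0.1318] max [0.4832 0.1953 0.1376]
ring [0.4582 0.169 ] res 0.16357718457429166 n 4634 tool shift cm [ 0.013   0.0406 -0.    ]
tcp [0.457  0.1716 0.1633] toolx az 1.499911338639477 tilt 0.0002477019637161746 j [ 0.0796  0.3093 -0.5819  1.7918  0.1892  1.0961 -0.6384] t 10.45
shift cm [-0.0579  0.1049  1.3345]
F [ 0.2108 -0.8226 -4.1868] [-0.0233  0.0091 -0.0498]
collar n 1382 edge 25 c [0.458  0.1689] res mm 0.10272797476174561 slopes [-0.0014 -0.0213] z 0.13542134604998632
lug n 373 [0.4765 0.1978 0.1135] az 1.0011115193577407 r 0.03430790154985719 zexp 0.11384471738418821
collar top n 1465 z 0.1350516418192238 min [0.4338 0.172  0.1319] max [0.4834 0.1952 0.1378]
ring [0.4582 0.169 ] res 0.20147563112307662 n 4617 tool shift cm [0.0067 0.0204 0.    ]
```

jog_arm(
  targets=[
    [[0,0.03,0.3,0,0,0,0],[0,0,0.3,0,0,0,0],[0,0,0.3,0,0,0,0],[0,0,0.2,0,0,0,0],[0,0,0.2,0,0,0,0],[0,0,0,0,0,0,0]],
  ],
)

```text
time: 11.05
eef_pos: [0.4569, 0.1714, 0.1499]
tcp_rot: [-2.299, -2.141, 0.001]
wrist_force: [0.2, 0.2, -3.4]
finger_gap: 0.0331
gripper_force: 40.7
```

Free so far: the force is only the drum's weight. I'll continue down in small steps.

jog_arm(
  targets=[
    [[0,0,0.2,0,0,0,0],[0,0,0.2,0,0,0,0],[0,0,0,0,0,0,0]],
  ],
)

```text
time: 11.35
eef_pos: [0.457, 0.1714, 0.146]
tcp_rot: [-2.299, -2.141, 0.001]
wrist_force: [-0.6, 0.5, -3.1]
finger_gap: 0.0332
gripper_force: 40.7
```

jog_arm(
  targets=[
    [[0,0,0.2,0,0,0,0],[0,0,0.2,0,0,0,0],[0,0,0,0,0,0,0]],
  ],
)

```text
time: 11.65
eef_pos: [0.4569, 0.1714, 0.1419]
tcp_rot: [-2.299, -2.141, 0.001]
wrist_force: [-0.6, 0.1, -3.9]
finger_gap: 0.0328
gripper_force: 40.7
```

```bash
python3 -c "
from h import *
check()"
```

```text
tcp [0.457  0.1715 0.1421] toolx az 1.4999218596284212 tilt 0.0004549315251289377 j [ 0.0713  0.3341 -0.5752  1.819   0.2072  1.049  -0.6536] t 11.7
shift cm [-0.0394  0.0977 -0.791 ]
F [-0.2977  0.5734 -3.9789] [ 0.0312 -0.0191  0.0165]
collar n 1379 edge 25 c [0.458  0.1687] res mm 0.09437538603087912 slopes [-0.002  -0.0274] z 0.11417757832916105
lug n 2829 [0.4647 0.1963 0.0955] az 1.3321358937027987 r 0.028440399707256953 zexp 0.09258996846850996
collar top n 1455 z 0.11371860876076507 min [0.4337 0.1718 0.1106] max [0.4833 0.1948 0.1165]
ring [0.4582 0.169 ] res 0.20163701289614874 n 5535 tool shift cm [ 0.0334  0.0195 -0.    ]
```

jog_arm(
  targets=[
    [[0,0,0.2,0,0,0,0],[0,0,0.15,0,0,0,0],[0,0,0,0,0,0,0]],
  ],
)

```text
time: 12.0
eef_pos: [0.457, 0.1714, 0.1385]
tcp_rot: [-2.299, -2.141, 0.001]
wrist_force: [-0.1, -0.1, -3.9]
finger_gap: 0.0327
gripper_force: 40.7
```

jog_arm(
  targets=[
    [[0,0,0.1,0,0,0,0],[0,0,0.1,0,0,0,0],[0,0,0,0,0,0,0]],
  ],
)

```text
time: 12.3
eef_pos: [0.4571, 0.1715, 0.1366]
tcp_rot: [-2.299, -2.141, 0.001]
wrist_force: [-1.0, -0.8, -3.7]
finger_gap: 0.0329
gripper_force: 40.7
```

jog_arm(
  targets=[
    [[0,0,0.08,0,0,0,0],[0,0,0,0,0,0,0]],
  ],
)

```text
time: 12.5
eef_pos: [0.4571, 0.1715, 0.1359]
tcp_rot: [-2.299, -2.141, 0.0]
wrist_force: [-0.5, 0.9, -4.3]
finger_gap: 0.0333
gripper_force: 40.7
```

jog_arm(
  targets=[
    [[0,0,0.06,0,0,0,0],[0,0,0,0,0,0,0]],
  ],
)

```text
time: 12.7
eef_pos: [0.4572, 0.1715, 0.1353]
tcp_rot: [-2.299, -2.141, 0.0]
wrist_force: [0.6, 0.2, -4.6]
finger_gap: 0.0327
gripper_force: 40.7
```

jog_arm(
  targets=[
    [[0,0,0.06,0,0,0,0],[0,0,0,0,0,0,0]],
  ],
)

```text
time: 12.9
eef_pos: [0.4572, 0.1715, 0.1349]
tcp_rot: [2.299, 2.141, -0.0]
wrist_force: [-0.9, 0.5, -3.1]
finger_gap: 0.0329
gripper_force: 40.7
```

jog_arm(
  targets=[
    [[0,0,0.06,0,0,0,0],[0,0,0,0,0,0,0]],
  ],
)

```text
time: 13.1
eef_pos: [0.4573, 0.1715, 0.1345]
tcp_rot: [2.299, 2.141, 0.0]
wrist_force: [-0.8, -1.2, -0.1]
finger_gap: 0.0327
gripper_force: 40.8
```

jog_arm(
  targets=[
    [[0,0,-0.15,0,0,0,0],[0,0,0,0,0,0.05,0],[0,0,0,0,0,0.08,0],[0,0,0,0,0,0.08,0],[0,0,0,0,0,0.05,0],[0,0,0,0,0,0,0]],
  ],
)

```text
time: 13.7
eef_pos: [0.4571, 0.1716, 0.1354]
tcp_rot: [-2.557, -1.825, 0.0]
wrist_force: [0.3, -0.1, -5.2]
finger_gap: 0.0328
gripper_force: 40.8
```

```bash
python3 -c "
from h import *
check();check()"
```

```text
tcp [0.4571 0.1716 0.1355] toolx az 1.2410607246710834 tilt 0.00014673484262934508 j [ 0.0289  0.3332 -0.5221  1.8286  0.1914  1.0299 -0.8983] t 13.75
shift cm [-0.0261  0.1011 -1.4518]
F [ 0.7727 -0.1575 -4.3625] [ 0.0331 -0.0052 -0.0149]
collar n 1386 edge 23 c [0.4576 0.169 ] res mm 1.7881040959719297 slopes [-0.0107 -0.022 ] z 0.10765889427593665
lug n 542 [0.4762 0.1916 0.0832] az 0.8839534651476898 r 0.029222276100660704 zexp 0.08598186743062018
collar top n 1449 z 0.10724557059560191 min [0.4369 0.1676 0.104 ] max [0.4837 0.1953 0.1099]
ring [0.4581 0.1691] res 0.2315625226957816 n 5793 tool shift cm [ 0.0217  0.0413 -0.    ]
tcp [0.4571 0.1716 0.1355] toolx az 1.2411762789626435 tilt 0.00023644770948177423 j [ 0.0291  0.3332 -0.5223  1.8286  0.1914  1.03   -0.8982] t 13.8
shift cm [-0.0248  0.1041 -1.4518]
F [-0.5846 -0.9881 -4.6958] [-0.0248 -0.0535  0.0418]
collar n 1387 edge 23 c [0.4576 0.169 ] res mm 1.796519951584242 slopes [-0.0102 -0.0262] z 0.107755895214143
lug n 539 [0.4762 0.1917 0.0833] az 0.883627830223485 r 0.029289757443646793 zexp 0.08598242798499771
collar top n 1456 z 0.10726508520499028 min [0.437  0.1679 0.104 ] max [0.4837 0.1955 0.11  ]
ring [0.4581 0.169 ] res 0.23084111258467885 n 5783 tool shift cm [ 0.0181  0.0461 -0.    ]
```

jog_arm(
  targets=[
    [[0,0,0,0,0,0.06,0],[0,0,0,0,0,0.08,0],[0,0,0,0,0,0.08,0],[0,0,0,0,0,0.08,0],[0,0,0,0,0,0.08,0],[0,0,0,0,0,0.05,0],[0,0,0,0,0,0,0]],
  ],
)

```text
time: 14.5
eef_pos: [0.4572, 0.1716, 0.1356]
tcp_rot: [2.887, 1.239, -0.0]
wrist_force: [-0.5, -0.8, -3.5]
finger_gap: 0.0332
gripper_force: 40.8
```

```bash
sed -i 's/tol=.002);lug/tol=.002,angs=(lambda a:(a-75,a+75))(np.degrees(np.arctan2(*Ro.from_rotvec(s["tcp_rot"]).as_matrix()[1::-1,0]))));lug/' h.py; python3 -c "
from h import *
check()"
```

```text
tcp [0.4571 0.1716 0.1356] toolx az 0.8116709585830003 tilt 0.00013088598378996414 j [-0.0348  0.3208 -0.4412  1.8307  0.1582  1.0247 -1.2979] t 14.55
shift cm [ 0.0165  0.1036 -1.4418]
F [-0.232  -0.1995 -3.678 ] [ 0.0523 -0.032   0.0189]
collar n 1372 edge 25 c [0.4568 0.1696] res mm 1.7079790911453268 slopes [-0.0132 -0.0163] z 0.10782961436511482
lug n 472 [0.4756 0.1898 0.0803] az 0.8218161162691288 r 0.027665319921376646 zexp 0.08608187449183712
collar top n 1441 z 0.10743272536675234 min [0.4446 0.1584 0.1041] max [0.4829 0.1957 0.11  ]
ring [0.4581 0.1691] res 0.22920365246106167 n 5808 tool shift cm [ 0.0591  0.1284 -0.    ]
```

jog_arm(
  targets=[
    [[0.06,0.12,0,0,0,0,0],[0,0,0,0,0,0.05,0],[0,0,0,0,0,0.06,0],[0,0,0,0,0,0.04,0],[0,0,0,0,0,0.03,0],[0,0,0,0,0,0,0]],
  ],
)

```text
time: 15.15
eef_pos: [0.4585, 0.1711, 0.1357]
tcp_rot: [2.987, 0.974, 0.0]
wrist_force: [0.1, -0.2, -4.4]
finger_gap: 0.0332
gripper_force: 40.8
```

```bash
python3 -c "
from h import *
f=check()
save('w6.png',cv2.resize(f['img'][100:310,150:360],(600,600),interpolation=cv2.INTER_CUBIC))"
```

```text
tcp [0.4586 0.1711 0.1357] toolx az 0.6306980352597635 tilt 6.93272068732649e-05 j [-0.0604  0.3183 -0.4072  1.8287  0.1457  1.0238 -1.4654] t 15.2
shift cm [-0.0526 -0.022  -1.4319]
F [ 0.3933  0.5913 -4.1513] [ 0.034  -0.0204 -0.0285]
collar n 1381 edge 25 c [0.4577 0.1695] res mm 0.09648739235659201 slopes [-0.0263 -0.0205] z 0.10805515550110946
lug n 492 [0.4728 0.1921 0.0809] az 0.9817078399406189 r 0.027165620876848564 zexp 0.0861814048402731
collar top n 1455 z 0.10747690776641901 min [0.4494 0.1549 0.1043] max [0.4839 0.1957 0.1101]
ring [0.458  0.1691] res 0.19066995459463404 n 5779 tool shift cm [0.0004 0.0504 0.    ]
```

View pics/w6.png

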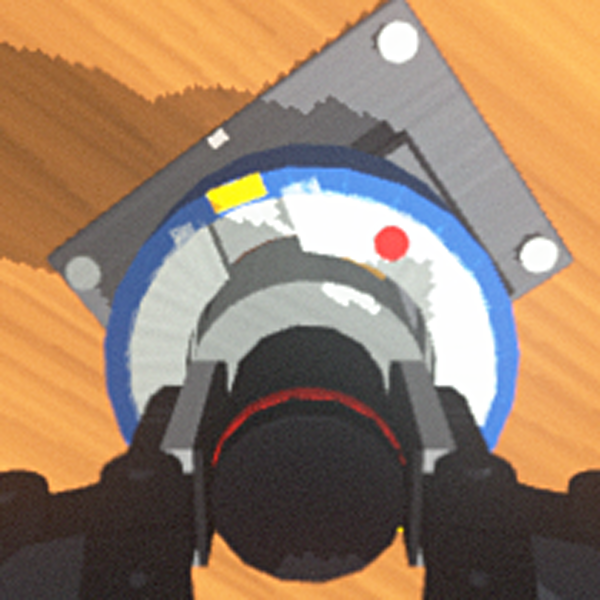

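The lugs are under the plate, with a brass sliver at (370,268) beside the red dot at (391,243). Centring is within 0.5 mm. Next I'll feel downward.

jog_arm(
  targets=[
    [[0,0.04,0.1,0,0,0,0],[0,0,0.1,0,0,0,0],[0,0,0,0,0,0,0]],
  ],
)

```text
time: 15.5
eef_pos: [0.4586, 0.1707, 0.1334]
tcp_rot: [2.987, 0.973, -0.001]
wrist_force: [0.4, 0.4, -4.1]
finger_gap: 0.0327
gripper_force: 40.8
```

Already below ledge contact height and still free, so the lugs are entering the notches.

jog_arm(
  targets=[
    [[0,0,0.1,0,0,0,0],[0,0,0.1,0,0,0,0],[0,0,0,0,0,0,0]],
  ],
)

```text
time: 15.8
eef_pos: [0.4586, 0.1707, 0.1315]
tcp_rot: [2.987, 0.973, -0.001]
wrist_force: [-0.2, -0.0, -3.8]
finger_gap: 0.0333
gripper_force: 40.8
```

jog_arm(
  targets=[
    [[0,0,0.08,0,0,0,0],[0,0,0.06,0,0,0,0],[0,0,0,0,0,0,0]],
  ],
)

```text
time: 16.1
eef_pos: [0.4586, 0.1708, 0.1302]
tcp_rot: [2.987, 0.973, -0.0]
wrist_force: [-0.4, 0.1, -4.2]
finger_gap: 0.0331
gripper_force: 40.8
```

jog_arm(
  targets=[
    [[0,0,0.06,0,0,0,0],[0,0,0,0,0,0,0]],
  ],
)

```text
time: 16.3
eef_pos: [0.4587, 0.1708, 0.1296]
tcp_rot: [2.987, 0.973, -0.0]
wrist_force: [0.7, 0.4, -5.5]
finger_gap: 0.0334
gripper_force: 40.8
```

jog_arm(
  targets=[
    [[0,0,0.06,0,0,0,0],[0,0,0,0,0,0,0]],
  ],
)

```text
time: 16.5
eef_pos: [0.4588, 0.1709, 0.1291]
tcp_rot: [2.987, 0.973, 0.0]
wrist_force: [0.8, 0.1, -2.6]
finger_gap: 0.0329
gripper_force: 40.8
```

jog_arm(
  targets=[
    [[0,0,0.06,0,0,0,0],[0,0,0,0,0,0,0]],
  ],
)

```text
time: 16.7
eef_pos: [0.4588, 0.1709, 0.1287]
tcp_rot: [2.987, 0.973, 0.0]
wrist_force: [-1.3, -0.9, -1.6]
finger_gap: 0.0328
gripper_force: 40.8
```

The drum is resting on the notch floor (5.9 mm below the ledge contact). I'll release gently and retreat upward.

jog_arm(
  targets=[
    [[0,0,0,0,0,0,0],[0,0,0,0,0,0,0.45],[0,0,0,0,0,0,0.7],[0,0,0,0,0,0,0.9],[0,0,0,0,0,0,1],[0,0,0,0,0,0,1],[0,0,0,0,0,0,1]],
  ],
  grip_force=20,
)

```text
time: 17.4
eef_pos: [0.4588, 0.1709, 0.1285]
tcp_rot: [2.987, 0.973, 0.0]
wrist_force: [0.2, 0.7, -0.0]
finger_gap: 0.0855
gripper_force: 0.0
```

jog_arm(
  targets=[
    [[0,0,-0.5,0,0,0,1],[0,0,-1.5,0,0,0,1],[0,0,-2,0,0,0,1],[0,0,-2,0,0,0,1],[0,0,-2,0,0,0,1],[0,0,-2,0,0,0,1],[0,0,-1,0,0,0,1],[0,0,0,0,0,0,1],[0,0,0,0,0,0,1]],
  ],
)

```text
time: 18.3
eef_pos: [0.4583, 0.1706, 0.2379]
tcp_rot: [2.987, 0.973, -0.002]
wrist_force: [0.1, 0.2, 0.0]
finger_gap: 0.0853
gripper_force: 0.0
```

```bash
python3 - <<'E'
from h import *
f=grab_frame("wrist"); s=monitor.get_obs(); print(s["eef_pos"],s["wrist_force"],s["finger_gap"])
P=np.array([depth_pt(f,(a,b)) for b in range(60,380) for a in range(100,410)]);r=np.hypot(P[:,0]-.4581,P[:,1]-.169)
for lo,hi,n in((.138,.150,"knob top exp .143"),(.099,.107,"collar exp .103"),(.092,.0985,"plate")):
    q=P[(P[:,2]>lo-.003)&(P[:,2]<hi)&(r<.06)];print(n,len(q),np.median(q,0),"mid",(q.min(0)+q.max(0))/2)
save("w7.png",cv2.resize(f["img"],(640,480)))
E
```

```text
[0.4581 0.1705 0.2374] [-0.2364 -0.236  -0.1572] 0.08567495051857696
knob top exp .143 1141 [0.459  0.17   0.1404] mid [0.4581 0.1695 0.1381]
collar exp .103 1062 [0.47   0.1791 0.1003] mid [0.4577 0.1703 0.1015]
plate 3932 [0.4627 0.1727 0.0954] mid [0.4579 0.1687 0.0936]
```

View pics/w7.png

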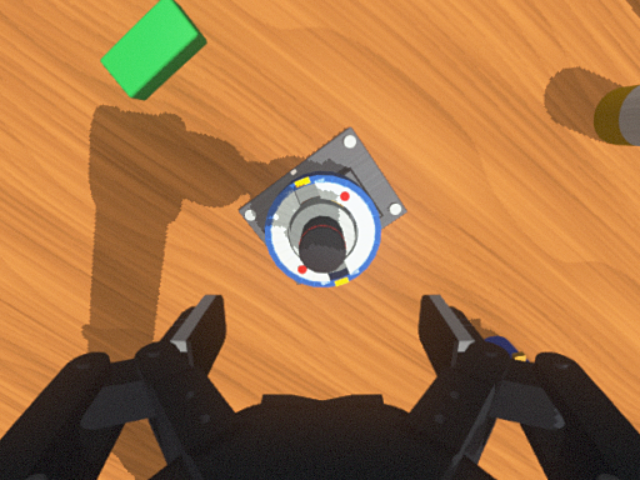

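The drum hangs upright and centred in the ring at (322,240). Its collar is about 5 mm above the plate as it should be when home, and the gripper is clear. I'll hand in.

```bash
python3 -c "
from cell import env
print(env.hand_in())"
```

```text
the job is handed in; nothing more can be done
None
```

The job is handed in: the drum hangs in the ring with its lugs down in the locking notches and its underside about 15 mm above the bench. The gripper is clear of it, and I never touched the spray can, wax or screwdriver. The hand-in call gave no verdict.

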